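# Zero the spectrophotometer on the blank, then hold the sample cell in the beam

## Robot

A 6-joint arm with a two-finger parallel gripper is mounted at the origin on the work surface. World frame = base frame: x ahead of the robot, y to its left, z up, the work surface at z = 0. Lengths are in mm, angles in degrees, forces in N, time in s.
With the tool pointing down it reaches from about 300 to 850 mm from the base axis. Payload 4.2 kg.
Tool frame: the origin (TCP) lies midway between the tips of the shut fingers; the grasp point (between the pads) lies 19 mm behind it; z points along the fingers, y is the line along which they close (so a half turn about z gives the same grasp; the last joint's range is limited). The gripper opens to 91 mm and grips with 3 to 60 N. Pads are 32 mm wide; open, the fingers measure 118 mm over their backs; the gripper's body (76 mm by 178 mm) begins 60 mm behind the grasp point.
Start: joints at [-74.542, 18.312, 89.639, -0, 72.044, -1.146], TCP at [164.315, -551.039, 213.976] pointing down, gripper open.
Joint ranges: [-177.97, 177.97], [-48.28, 115.42], [12.27, 149.76], [-77.06, 257.06], [2.81, 150.46], [-146.56, 146.56]. Speed limits (degrees/s): [147.25, 147.25, 180, 180, 180, 180].

## Interface

Orientations are given as [roll, pitch, yaw] about the fixed x, y, z axes, in that order (R = Rz(yaw) Ry(pitch) Rx(roll)).
In Python, from workcell import env gives the robot as it stands.
- The arm moves only by the tool creep_tool, called after ">>>" as name(argument=value, ...) on one line, values as JSON. Schema: {"type":"object","properties":{"segments":{"type":"array","items":{"type":"array","prefixItems":[{"type":"array","items":{"type":"number"},"minItems":3,"maxItems":3},{"type":"array","items":{"type":"number"},"minItems":3,"maxItems":3}],"minItems":2,"maxItems":2},"minItems":1,"maxItems":8},"aperture":{"type":"number"},"clamp_n":{"type":"number"},"only":{"type":"string"},"quiet":{"type":"boolean"},"lines":{"type":"string"}},"required":["segments"],"additionalProperties":false}. segments is a list of rows, 1 to 8 of them, each written [[dx, dy, dz], [rx, ry, rz]]: dx, dy, dz in mm, then a rotation vector rx, ry, rz in degrees; each row shifts and turns the commanded pose from where the row before left it, along the tool's axes as they then stand; what a row does not reach is not made up. A row lasts 1/10 s, in which the tool goes at most 50 mm and 8.59 degrees, less where a joint would pass 70% of its speed; a pose out of reach is approached as far as the arm can. aperture is the finger opening in mm, set as the call begins (left out keeps the last). The fingers move at their own pace and stop on an object; clamp_n is the grip in N (left out, the last holds). Time passes only in rows, so rows that do not move let the fingers close. The tool returns the time, the measured TCP pose, the force, the opening and the grip force at its end. only (a regular expression) keeps the lines of the reply that match it, lines (a string "A,B") keeps lines A to B, and quiet returns only ok. Input that does not fit is refused with a message, and nothing moves.
- env.state(): the state, without advancing time (a new reading comes with each control period).
- env.grab_frame(name): name is "side" or "top" or "wrist"; returns the picture (384x512x3 uint8, blue, green, red); there is no depth.
- env.camera_model(name): a dict with "fx", "fy", "cx", "cy" (pixels), "T" (4x4, takes a point from camera to world coordinates). Camera axes: x right, y up, looking along -z (the intrinsics and any distortion apply to the point x, -y, -z); pixel columns grow to the right and rows downward; lengths in mm; the calibration is good to about 2 mm. A picture is of the moment at which its call begins: read the wrist's pose just before it. camera_model takes no time and is no camera call; for the wrist camera it gives the pose at the moment of the call.
- env.job_done(): hands the job in; it is judged then, once.
The state is a dict: "time_s": time; "qpos": joint angles; "qvel": joint speeds; "effort": joint torques, N m; "ee_pos": TCP position; "ee_rot": TCP orientation; "force": force on the tool from outside, world axes, zero at the start; "torque": the same for the moment, N m; "gripper_width": finger opening in mm; "gripper_force": force on a finger pad.
Only numpy, scipy, OpenCV 4.12 (cv2) and the standard library are available. Lean on these libraries where they do the work, as an engineer would, in place of code of your own. Each camera call takes 0.05 s, during which the arm holds its last target. There are 200 camera calls.

## Task

With the spectrophotometer's cell rod fully home (blank cell in the beam), press the round zero plunger on its front deck down to its stop and let it come back up. Then pull the spring-return cell rod out by its knob until the dark ring on the rod has just come fully out of the guide bush (40 mm of pull), and keep it there: the program finishes while the gripper still holds the rod at the mark. Leave the tube rack, the beaker and the wash bottle where they stand.

Things in the scene. Friction and masses are not known exactly. Their poses are not given: they have to be found in the camera images.
- spectro: white bench spectrophotometer, fixed, 430 mm wide (y), 340 deep (x). Origin: on the bench under the middle of its front face; +x into the machine, +y to its left as the robot sees it, z up. Front 150 mm: a low deck 105 mm high, with flat keypad and zero plunger on the left half, shut grey compartment lid (13 mm above the deck) on the right half; housing behind 185 mm high
- plunger_top (a point): top centre of the zero plunger, a round black push head of 22 mm diameter, the only raised key on the deck: 55 mm behind the front face, 35 mm left of the machine's middle, its top 129 mm above the bench when up, 121 mm when down. Moves with the plunger
- zero_plunger (a joint): travel of the zero plunger in m, 0 = up, 0.008 = down at its stop. A spring lifts it: about 2.5 N starts it moving, 5.5 N at the stop
- rod_knob (a point): centre of the black cylindrical knob (22 mm diameter, 26 mm long, axis along the rod) on the front end of the 8 mm steel cell rod; 70 mm above the bench, 100 mm right of the machine's middle, 73 mm in front of the front face when home. Moves with the rod. At least 100 mm to its left and right are clear
- bush_face (a point): centre of the front face of the steel guide bush (19 mm diameter, 8 mm proud of the machine's front face) that the cell rod slides through. The knob's centre is 65 mm in front of this point when the rod is home, 105 mm at the mark
- cell_rod (a joint): how far the cell rod is pulled out, level along the machine's -x, in m: 0 = home, blank cell in the beam; 0.040 = the mark, sample cell in the beam: a black ring 3 mm wide on the rod has just come fully out of the bush; 0.060 = end stop, too far. A spring draws it home: about 3.5 N at home, 8 N at the mark; let go, it runs home
- tube_rack: bystander: green plastic tube rack, 160 x 72 mm, 100 mm high with its capped tubes, loose on the bench in front of the machine's left end; origin at the centre of its underside
- beaker: bystander: empty glass beaker, 68 mm diameter, 92 mm high, loose on the bench in front of the left half of the machine; origin at the centre of its underside
- wash_bottle: bystander: white wash bottle, 68 mm diameter, 207 mm high with its orange cap and bent spout, loose on the bench in front of the machine's right end; origin at the centre of its underside

How it is judged:
By the outcome, as a careful person would: the job done as asked, in the order asked, and still so for the second after the job is handed in, while the arm keeps its last pose, push and grip.
It also fails if it takes over 40 s, if anything falls off the work surface, if the arm or the gripper's body presses on something with over 40 N, if the wrist force passes 120 N, or if a joint passes its speed limit or range.

## Working session

There is one attempt and no reset: what is moved stays moved. The work goes in short steps, Python scripts to look and compute and a tool call to move; the robot and the scene stay as the last step left them, time stands still between calls to the robot, and variables do not carry over. Pictures are saved under pics/ and viewed, at most 10 in all, crops included, and the job is handed in when it is done.

```bash
mkdir -p pics; ls
```

Run:
```python
from workcell import env
import cv2,numpy as np
np.set_printoptions(precision=3,suppress=True)
s=env.state();print(s)
for n in("side","top","wrist"):
    m=env.camera_model(n);print(n,m)
    cv2.imwrite(f"pics/{n}0.png",env.grab_frame(n))
```

```text
pics
workcell.py
{'time_s': 0.0, 'qpos': array([-74.542,  18.351,  89.707,  -0.001,  72.045,  -1.144]), 'qvel': array([-0.054,  0.05 ,  0.019, -0.031,  0.062, -0.136]), 'effort': array([ -0.002, -41.246, -23.197,   0.073,   0.046,  -0.   ]), 'ee_pos': array([ 164.165, -550.525,  213.126]), 'ee_rot': array([-179.897,   -0.001,   16.603]), 'force': array([-0.616, -0.142,  0.391]), 'torque': array([ 0.008, -0.039, -0.016]), 'gripper_force': 0.0, 'gripper_width': 91.26357478265767}
side {'fx': 366.89488653980845, 'fy': 366.89488653980845, 'cx': 250.47762542084322, 'cy': 192.8910623616079, 'T': array([[ -0.939,   0.222,  -0.261, 289.103],
       [ -0.342,  -0.638,   0.689, 651.747],
       [ -0.013,   0.737,   0.676, 720.18 ],
       [  0.   ,   0.   ,   0.   ,   1.   ]])}
top {'fx': 352.68339188108257, 'fy': 352.68339188108257, 'cx': 256.12706081508827, 'cy': 189.89183565564534, 'T': array([[ -0.017,   0.997,  -0.074, 442.855],
       [ -1.   ,  -0.017,  -0.001,  23.462],
       [ -0.002,   0.074,   0.997, 981.871],
       [  0.   ,   0.   ,   0.   ,   1.   ]])}
wrist {'fx': 310.0142455372067, 'fy': 310.0142455372067, 'cx': 251.67735643401588, 'cy': 186.2631750472499, 'T': array([[   0.286,    0.929,    0.232,  228.414],
       [  -0.958,    0.278,    0.068, -531.551],
       [  -0.001,   -0.242,    0.97 ,  385.389],
       [   0.   ,    0.   ,    0.   ,    1.   ]])}
```

View pics/top0.png

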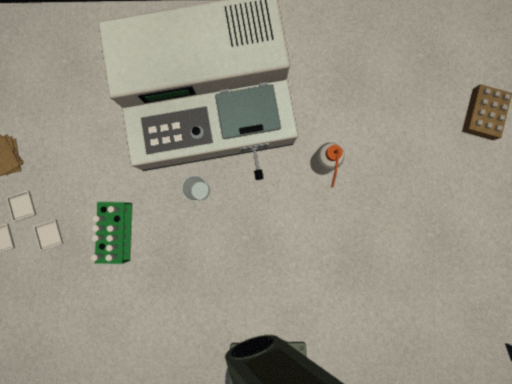

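View pics/side0.png

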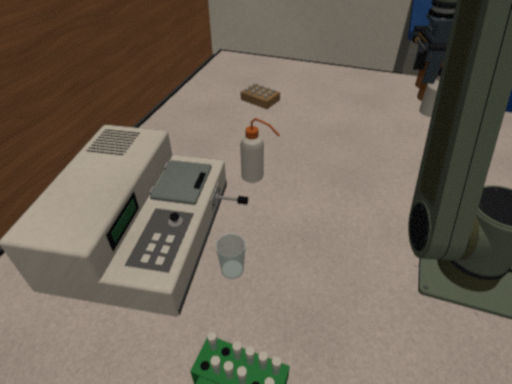

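The top view shows the plunger at about (196,131) and the knob at about (259,174). In the side view they are at about (175,218) and (243,200). I'll zoom in for accurate pixels.

Run:
```python
import cv2,numpy as np
t=cv2.imread("pics/top0.png")[75:195,115:315]; s=cv2.imread("pics/side0.png")[150:310,70:270]
cv2.imwrite("pics/z1.png",cv2.resize(t,None,fx=4,fy=4,interpolation=cv2.INTER_CUBIC))
s=cv2.imread("pics/side0.png")[160:310,70:270]
cv2.imwrite("pics/z2.png",cv2.resize(s,None,fx=4,fy=4,interpolation=cv2.INTER_CUBIC))
```

```text
(no output)
```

View pics/z1.png

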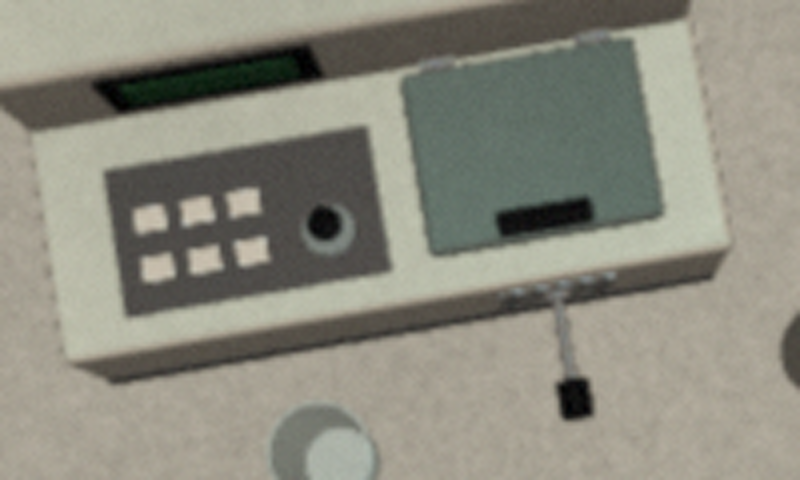

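View pics/z2.png

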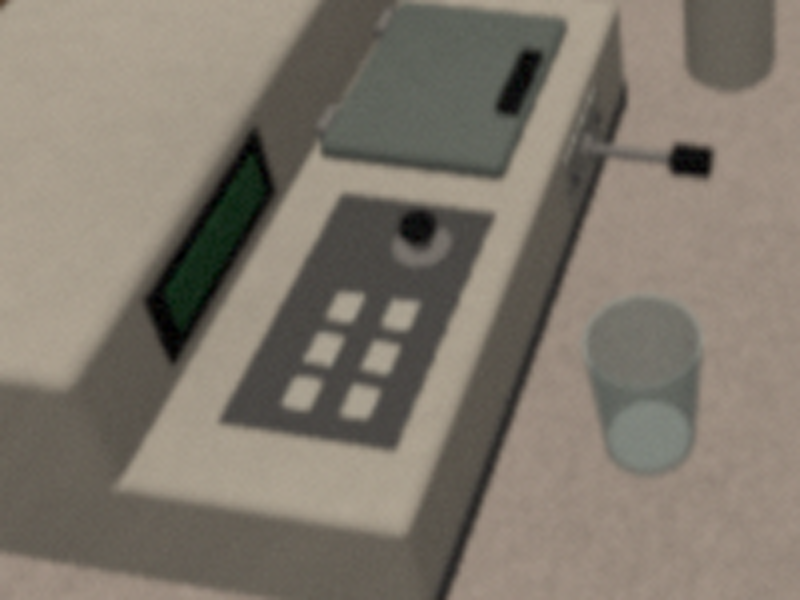

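Create h.py:
```python
import numpy as np
from scipy.optimize import least_squares
from workcell import env
def proj(m,P):
    p=np.linalg.inv(m["T"])@np.append(P,1); return np.array([m["cx"]+m["fx"]*p[0]/-p[2],m["cy"]+m["fy"]*-p[1]/-p[2]])
def world(q,P):
    c,s=np.cos(q[2]),np.sin(q[2]); return np.array([q[0]+c*P[0]-s*P[1],q[1]+s*P[0]+c*P[1],P[2]])
```

Run:
```python
from h import *
np.set_printoptions(precision=1,suppress=True)
L={'pl':(55,35,128),'kn':(-73,-100,70),'FL':(0,215,105),'FR':(0,-215,105)}
ob=[('top',(115,75),{'pl':(323,222),'kn':(575,398),'FL':(70,362),'FR':(730,245)}),('side',(70,160),{'pl':(417,226),'kn':(691,161),'FL':(408,536),'FR':(615,8)})]
M={n:env.camera_model(n) for n in('top','side')}
def r(q,cams=('top','side')):
    return np.concatenate([proj(M[n],world(q,L[k]))-(np.array(o)+(np.array(p)+.5)/4-.5) for n,o,d in ob if n in cams for k,p in d.items()])
for cams in(('top','side'),('top',),('side',)):
    f=least_squares(r,[600,100,0],args=(cams,));q=f.x
    print(q[:2],np.degrees(q[2]),'res',f.fun)
    print('pl',world(q,(55,35,129)),'kn',world(q,L['kn']),'bush',world(q,(-8,-100,70)))
```

```text
[607.6 129.1] 9.442200727297994 res [-0.7  0.  -0.4 -0.2 -2.9  1.3  0.6 -0.1 -0.2 -1.4 -0.3 -0.6 -0.2 -0.5
  0.8 -2.8]
pl [656.1 172.7 129. ] kn [552.   18.5  70. ] bush [616.1  29.2  70. ]
[608.4 127. ] 9.174499459434514 res [ 0.3 -0.4  0.4 -0.3 -2.1  0.6  1.5  0. ]
pl [657.1 170.3 129. ] kn [552.2  16.6  70. ] bush [616.4  27.   70. ]
[606.3 132.1] 9.668714149136521 res [-0.3 -0.3 -0.3  0.2  0.1  1.1  0.5 -2.1]
pl [654.6 175.9 129. ] kn [551.1  21.3  70. ] bush [615.2  32.2  70. ]
```
Rounded corners (edges). Good to ~3mm. Yaw ~9.3. Plunger at (656,173,129). Refine with wrist camera.

>>> creep_tool(segments=[[[0, 0, -45], [0, 0, 7.2]], [[0, 0, -45], [0, 0, 0]], [[32, -31, 0], [0, 0, 0]], [[32, -31, 0], [0, 0, 0]], [[32, -31, 0], [0, 0, 0]], [[32, -31, 0], [0, 0, 0]], [[32, -31, 0], [0, 0, 0]], [[32, -31, 0], [0, 0, 0]]], aperture=0, clamp_n=20)

```text
time_s: 0.95
ee_pos: [323.9, -334.5, 303.8]
ee_rot: [-180.0, -0.0, 9.4]
force: [0.3, -0.2, 0.2]
gripper_width: 30.1
gripper_force: 0.0
```

>>> creep_tool(segments=[[[32, -31, 0], [0, 0, 0]], [[32, -31, 0], [0, 0, 0]], [[32, -31, 0], [0, 0, 0]], [[32, -31, 0], [0, 0, 0]], [[32, -31, 0], [0, 0, 0]], [[32, -31, 0], [0, 0, 0]], [[32, -31, 0], [0, 0, 0]], [[32, -31, 0], [0, 0, 0]]])

```text
time_s: 1.75
ee_pos: [536.0, -47.9, 303.7]
ee_rot: [180.0, 0.0, 9.4]
force: [-0.2, -0.2, 0.7]
gripper_width: 0.2
gripper_force: 0.0
```

>>> creep_tool(segments=[[[32, -31, 0], [0, 0, 0]], [[32, -31, 0], [0, 0, 0]], [[32, -31, 0], [0, 0, 0]], [[0, 0, 0], [0, 0, 0]], [[0, 0, 0], [0, 0, 0]]])

```text
time_s: 2.25
ee_pos: [614.8, 58.4, 302.8]
ee_rot: [180.0, 0.1, 9.5]
force: [-0.2, 0.3, -1.3]
gripper_width: 0.8
gripper_force: 0.0
```

Run:
```python
from workcell import env
import cv2,numpy as np,json
m=env.camera_model("wrist"); im=env.grab_frame("wrist"); m["T"]=m["T"].tolist(); json.dump(m,open("w1.json","w"))
cv2.imwrite("pics/w1.png",im); cv2.imwrite("pics/w1z.png",cv2.resize(im,(800,600),interpolation=cv2.INTER_CUBIC)); print(m)
```

```text
{'fx': 310.0142455372067, 'fy': 310.0142455372067, 'cx': 251.67735643401588, 'cy': 186.2631750472499, 'T': [[0.1658155666009508, 0.9563038791057841, 0.24080716077399614, 681.2307946628266], [-0.9861564928099841, 0.16060908314229072, 0.041232197381441515, 69.64884506267728], [0.0007546929939181648, -0.2443104852834202, 0.9696967656020424, 474.86614278352585], [0.0, 0.0, 0.0, 1.0]]}
```

View pics/w1z.png

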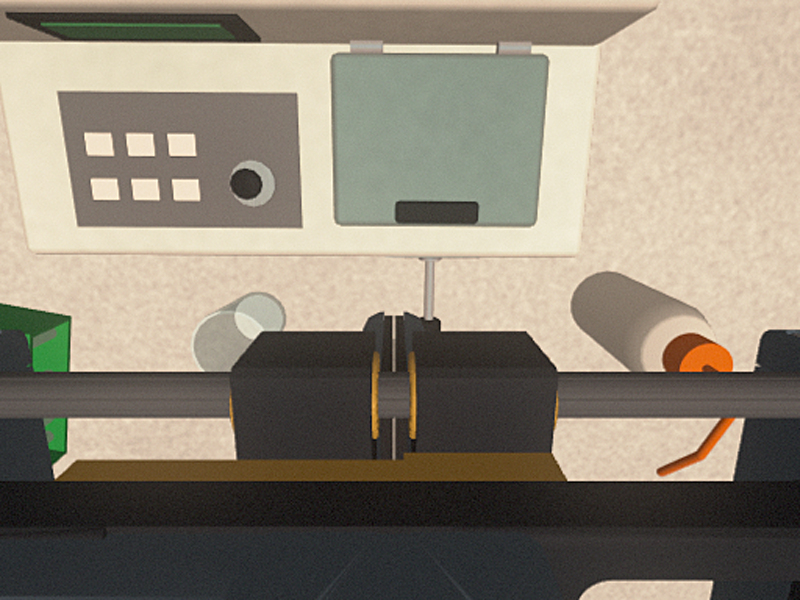

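The wrist view shows the plunger at zoomed pixel (246,184). The rod runs down column 430, and the deck's front corners are at about (33,252) and (579,256).

Create b.py:
```python
from h import *
import json
np.set_printoptions(precision=1,suppress=True)
m=json.load(open("w1.json"));m["T"]=np.array(m["T"])
def back(u,v,z):
    u=(u+.5)*.64-.5;v=(v+.5)*.64-.5
    d=m["T"][:3,:3]@np.array([(u-m["cx"])/m["fx"],-(v-m["cy"])/m["fy"],-1]);o=m["T"][:3,3]
    return o+d*(z-o[2])/d[2]
pl=back(246,184,129);r1=back(430,265,70);r2=back(430.5,315,70);a=back(33,253,105);b=back(579,256,105)
print('pl',pl,'rod',r1,r2,'corners',a,b,'yaw',np.degrees(np.arctan2(b[0]-a[0],a[1]-b[1])),np.linalg.norm(a-b),'rodyaw',np.degrees(np.arctan2(*(r1-r2)[[1,0]])))
# kn from pl with yaws
for y in(8.9,9.2,9.5):
    c,s=np.cos(np.radians(y)),np.sin(np.radians(y)); print(y,pl[:2]+[c*-128+s*135,s*-128-c*135])
s=env.state();p=s["ee_pos"];t=np.radians(s["ee_rot"][2]);d=pl-p;print(p,s["ee_rot"],'tool',d[0]*np.cos(t)+d[1]*np.sin(t),d[0]*np.sin(t)-d[1]*np.cos(t),-d[2])
```

```bash
python3 b.py
```

```text
pl [654.4 169.2 129. ] rod [608.6  25.7  70. ] [565.   17.1  70. ] corners [573.4 333.3 105. ] [640.9 -82.9 105. ] yaw 9.218485339393817 421.6411752493676 rodyaw 11.161459081716439
8.9 [548.8  16. ]
9.2 [549.6  15.5]
9.5 [550.4  14.9]
[614.4  57.5 303.4] [180.    0.1   9.4] tool 57.70693388145662 -103.64364139353785 174.3553604076206
```

>>> creep_tool(segments=[[[20, -35, 0], [0, 0, 0]], [[20, -35, 0], [0, 0, 0]], [[19, -35, 0], [0, 0, 0]], [[0, 0, 45], [0, 0, 0]], [[0, 0, 45], [0, 0, 0]], [[0, 0, 40], [0, 0, 0]], [[0, 0, 30], [0, 0, 0]], [[0, 0, 0], [0, 0, 0]]])

```text
time_s: 3.1
ee_pos: [652.4, 168.6, 139.4]
ee_rot: [179.9, 0.6, 9.3]
force: [-0.7, -0.3, -0.1]
gripper_width: 0.5
gripper_force: 0.0
```

>>> creep_tool(segments=[[[0, 0, 4], [0, 0, 0]], [[0, 0, 4], [0, 0, 0]], [[0, 0, 0], [0, 0, 0]]])

```text
time_s: 3.4
ee_pos: [656.7, 170.8, 137.6]
ee_rot: [-180.0, -0.2, 9.4]
force: [0.3, -0.5, -1.1]
gripper_width: 0.3
gripper_force: 0.0
```

>>> creep_tool(segments=[[[0, 0, 3], [0, 0, 0]], [[0, 0, 3], [0, 0, 0]], [[0, 0, 0], [0, 0, 0]], [[0, 0, 0], [0, 0, 0]]])

```text
time_s: 3.8
ee_pos: [655.9, 171.1, 129.9]
ee_rot: [180.0, 0.0, 9.4]
force: [0.4, 0.8, -0.2]
gripper_width: 0.7
gripper_force: 0.0
```

>>> creep_tool(segments=[[[0, 0, 3], [0, 0, 0]], [[0, 0, 2], [0, 0, 0]], [[0, 0, 0], [0, 0, 0]], [[0, 0, 0], [0, 0, 0]]])

```text
time_s: 4.2
ee_pos: [656.2, 171.1, 125.4]
ee_rot: [-180.0, -0.1, 9.4]
force: [0.0, -0.0, 4.4]
gripper_width: 0.6
gripper_force: 1.7
```

>>> creep_tool(segments=[[[0, 0, 2], [0, 0, 0]], [[0, 0, 2], [0, 0, 0]], [[0, 0, 0], [0, 0, 0]], [[0, 0, 0], [0, 0, 0]]])

```text
time_s: 4.6
ee_pos: [656.2, 171.1, 121.3]
ee_rot: [-180.0, -0.1, 9.4]
force: [-0.5, 0.9, 5.5]
gripper_width: 0.7
gripper_force: 2.7
```

Spring force is building as expected. I'll press on until the force jumps at the stop.

>>> creep_tool(segments=[[[0, 0, 1], [0, 0, 0]], [[0, 0, 0], [0, 0, 0]], [[0, 0, 0], [0, 0, 0]]])

```text
time_s: 4.9
ee_pos: [656.3, 171.1, 121.3]
ee_rot: [-180.0, -0.1, 9.4]
force: [-1.1, 0.4, 9.4]
gripper_width: 0.5
gripper_force: 4.5
```

>>> creep_tool(segments=[[[0, 0, 1], [0, 0, 0]], [[0, 0, 0], [0, 0, 0]], [[0, 0, 0], [0, 0, 0]]])

```text
time_s: 5.2
ee_pos: [656.3, 171.1, 121.2]
ee_rot: [-180.0, -0.1, 9.4]
force: [-2.2, -1.0, 12.5]
gripper_width: 0.6
gripper_force: 6.3
```

>>> creep_tool(segments=[[[0, 0, -10], [0, 0, 0]], [[0, 0, -30], [0, 0, 0]], [[0, 0, -45], [0, 0, 0]], [[0, 0, -45], [0, 0, 0]], [[-36, 27, 0], [0, 0, 0]], [[-36, 27, 0], [0, 0, 0]], [[-36, 27, 0], [0, 0, 0]], [[-36, 27, 0], [0, 0, 0]]])

```text
time_s: 6.0
ee_pos: [529.6, 39.8, 248.0]
ee_rot: [180.0, 0.1, 9.4]
force: [0.6, 0.1, 0.5]
gripper_width: 0.7
gripper_force: 0.0
```

>>> creep_tool(segments=[[[-36, 27, 0], [0, 0, 0]], [[0, 0, 0], [0, 0, 0]], [[0, 0, 0], [0, 0, 0]]], aperture=70)

```text
time_s: 6.3
ee_pos: [500.0, 7.9, 248.8]
ee_rot: [-180.0, -0.0, 9.3]
force: [-0.1, 1.3, 0.4]
gripper_width: 21.7
gripper_force: 0.0
```

Run:
```python
from workcell import env
import cv2,json
m=env.camera_model("wrist"); im=env.grab_frame("wrist"); m["T"]=m["T"].tolist(); json.dump(m,open("w1.json","w"))
cv2.imwrite("pics/w2z.png",cv2.resize(im,(800,600),interpolation=cv2.INTER_CUBIC))
```

```text
(no output)
```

View pics/w2z.png

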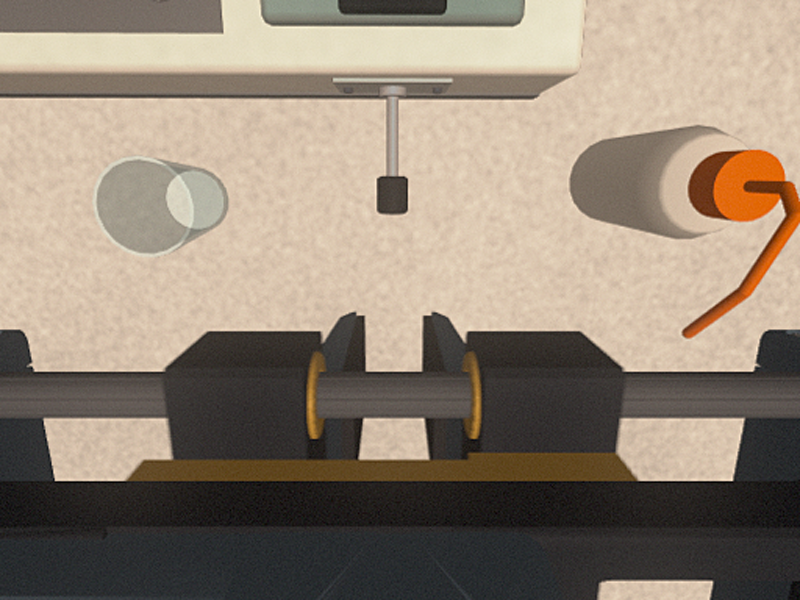

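The knob spans columns 377–408 and rows 177–213, centred at about (392.5,195), with the rod straight in line with the tool. The wash bottle's spout tip is at (687,333), and the beaker is off to the left.

Add to b.py:
```python
print('----')
k=back(392.5,195,72);print('knob',k,'rod',back(392.3,110,70),back(392,170,70),'spout',back(687,333,185),'beaker',back(147,205,92),'bush',back(392.5,91,70))
d=k-p;print(p,'tool',d[0]*np.cos(t)+d[1]*np.sin(t),d[0]*np.sin(t)-d[1]*np.cos(t),p[2]-51)
```

```bash
python3 b.py|sed -n '/----/,$p'
```

```text
----
knob [549.3  16.7  72. ] rod [605.4  26.1  70. ] [566.2  19.9  70. ] spout [ 510.7 -143.   185. ] beaker [517.  178.1  92. ] bush [617.4  27.9  70. ]
[500.7   8.5 248.8] tool 49.262932678452444 -0.19793573023568634 197.7604454759658
```

>>> creep_tool(segments=[[[25, 0, 20], [0, 0, 0]], [[25, 0, 40], [0, 0, 0]], [[0, 0, 40], [0, 0, 0]], [[0, 0, 40], [0, 0, 0]], [[0, 0, 30], [0, 0, 0]], [[0, 0, 20], [0, 0, 0]], [[0, 0, 8], [0, 0, 0]], [[0, 0, 0], [0, 0, 0]]], aperture=70)

```text
time_s: 7.15
ee_pos: [549.7, 17.3, 49.5]
ee_rot: [-180.0, 0.1, 9.5]
force: [-0.2, 0.5, 0.0]
gripper_width: 70.0
gripper_force: 0.0
```

>>> creep_tool(segments=[[[0, 0, 0], [0, 0, 0]], [[0, 0, 0], [0, 0, 0]], [[0, 0, 0], [0, 0, 0]], [[0, 0, 0], [0, 0, 0]], [[0, 0, 0], [0, 0, 0]], [[0, 0, 0], [0, 0, 0]]], aperture=0, clamp_n=15)

```text
time_s: 7.75
ee_pos: [549.8, 16.5, 51.2]
ee_rot: [180.0, -0.0, 9.4]
force: [0.6, 0.7, 0.2]
gripper_width: 24.9
gripper_force: 0.0
```

>>> creep_tool(segments=[[[0, 0, 0], [0, 0, 0]], [[0, 0, 0], [0, 0, 0]], [[0, 0, 0], [0, 0, 0]], [[0, 0, 0], [0, 0, 0]]], aperture=0, clamp_n=45)

```text
time_s: 8.15
ee_pos: [549.7, 17.0, 51.1]
ee_rot: [-180.0, -0.0, 9.4]
force: [-1.1, 3.8, 3.9]
gripper_width: 21.4
gripper_force: 45.0
```

>>> creep_tool(segments=[[[-3, 0, 0], [0, 0, 0]], [[-3, 0, 0], [0, 0, 0]], [[0, 0, 0], [0, 0, 0]], [[0, 0, 0], [0, 0, 0]]])

```text
time_s: 8.55
ee_pos: [545.4, 16.3, 51.1]
ee_rot: [-180.0, -0.2, 9.4]
force: [2.5, 6.3, -0.5]
gripper_width: 21.0
gripper_force: 45.0
```

>>> creep_tool(segments=[[[-5, -1, 0], [0, 0, 0]], [[-6, 0, 0], [0, 0, 0]], [[-6, 0, 0], [0, 0, 0]], [[-6, 0, 0], [0, 0, 0]], [[-5, 0, 0], [0, 0, 0]], [[-3, 0, 0], [0, 0, 0]], [[0, 0, 0], [0, 0, 0]], [[0, 0, 0], [0, 0, 0]]])

```text
time_s: 9.35
ee_pos: [515.9, 11.6, 51.2]
ee_rot: [180.0, -0.4, 9.4]
force: [6.7, 4.1, -4.6]
gripper_width: 21.0
gripper_force: 45.0
```

Create st.py:
```python
from workcell import env
import subprocess,numpy as np
P=[]
s=env.state();print(s["ee_pos"],s["force"],s["gripper_width"],s["gripper_force"])
for _ in range(6):
    env.grab_frame("wrist"); s=env.state(); P.append(np.r_[s["ee_pos"],s["force"]])
p=np.mean(P,0);y=np.radians(9.4);print(p,'pull',-((p[0]-549.75)*np.cos(y)+(p[1]-16.7)*np.sin(y)))
```

```bash
python3 st.py
```

```text
[515.89761438  11.57092336  51.17635232] [ 6.68237228  4.05484374 -4.55814755] 21.03589509032508 44.99910056591034
[516.00575953  11.60036283  51.16090515   6.42985954   3.03615595
  -3.84278153] pull 34.124031410587165
```

>>> creep_tool(segments=[[[-3, 0, 0], [0, 0, 0]], [[-2.5, 0, 0], [0, 0, 0]], [[0, 0, 0], [0, 0, 0]], [[0, 0, 0], [0, 0, 0]]])

```text
time_s: 10.05
ee_pos: [510.8, 10.8, 51.1]
ee_rot: [180.0, -0.4, 9.4]
force: [7.1, 3.4, -3.6]
gripper_width: 21.0
gripper_force: 45.0
```

```bash
python3 st.py
```

Run:
```python
from workcell import env
import cv2
im=env.grab_frame("wrist")
cv2.imwrite("pics/w3z.png",cv2.resize(im[0:250,170:350],None,fx=3,fy=2.4,interpolation=cv2.INTER_CUBIC) if 0 else cv2.resize(im[20:220,160:360],(600,600),interpolation=cv2.INTER_CUBIC))
```

```text
[510.7900109   10.7557756   51.14466144] [ 7.10063032  3.38276289 -3.60052924] 20.963324618461023 44.99906837940216
[510.84339072  10.76726541  51.15936275   6.66019253   3.67035082
  -4.42850436] pull 39.35314720438455
```

View pics/w3z.png

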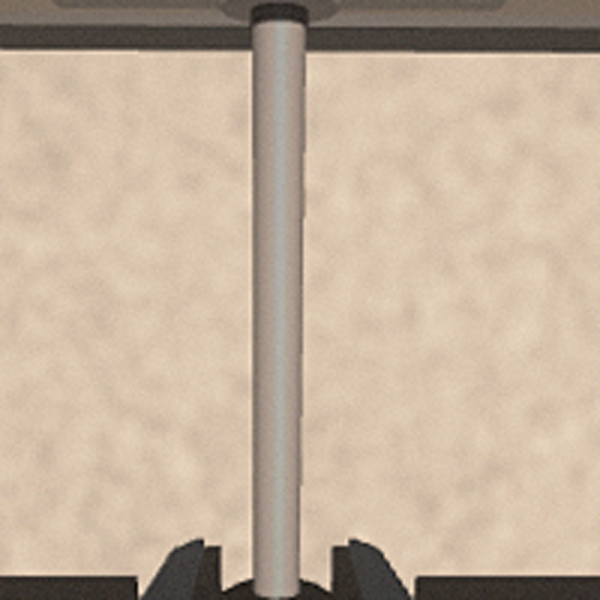

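The ring is showing at the bush mouth, crop rows about 4–20. I'll zoom there to check its width.

Run:
```python
from workcell import env
import cv2,numpy as np
im=np.mean([env.grab_frame("wrist").astype(float) for _ in range(4)],0)
cv2.imwrite("pics/w4z.png",cv2.resize(im[5:50,225:280].astype(np.uint8),None,fx=12,fy=12,interpolation=cv2.INTER_CUBIC))
print(im[10:35,248:257].mean((1,2)).round(0))
```

```text
[161. 161. 161. 160. 159. 161. 151.  98.  79.  86.  81.  43.  46.  47.
  48.  43.  68. 137. 165. 159. 158. 159. 158. 159. 159.]
```

View pics/w4z.png

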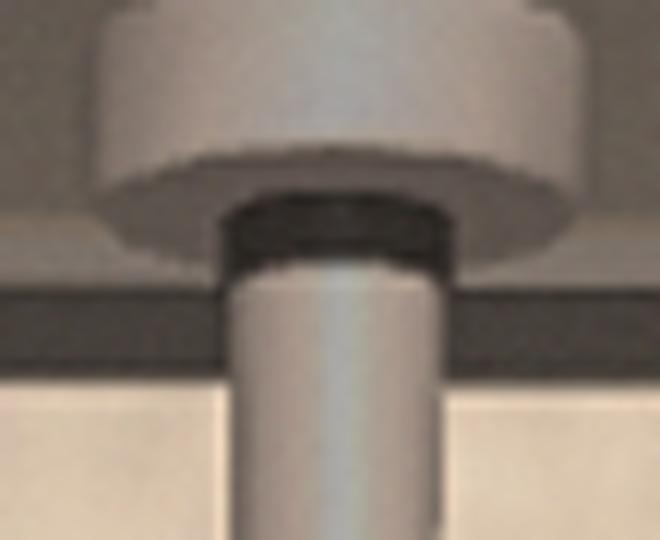

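Run:
```python
from h import *
m=env.camera_model("wrist");y=np.radians(9.3);a=np.array([np.cos(y),np.sin(y),0])
b=np.array([616,28.5,74.2])
for s in(0,1,2,3):print(s,proj(m,b-s*a))
```

```text
0 [251.09263689  15.25645071]
1 [251.0882893   17.76757368]
2 [251.08395673  20.27001927]
3 [251.07963911  22.76383238]
```

The ring shows about 2.4 mm of its 3 mm, so the pull is about 39.4 mm, which agrees with the arm's 39.35 mm. A little more pull is needed.

>>> creep_tool(segments=[[[-0.8, 0, 0], [0, 0, 0]], [[0, 0, 0], [0, 0, 0]], [[0, 0, 0], [0, 0, 0]], [[0, 0, 0], [0, 0, 0]]])

```text
time_s: 11.0
ee_pos: [510.2, 10.6, 51.1]
ee_rot: [180.0, -0.4, 9.4]
force: [8.1, 4.0, -4.4]
gripper_width: 21.0
gripper_force: 45.0
```

```bash
python3 st.py
```

Run:
```python
from workcell import env
import numpy as np
im=np.mean([env.grab_frame("wrist").astype(float) for _ in range(4)],0)
print(im[10:35,248:257].mean((1,2)).round(0))
```

```text
[510.18090796  10.64207204  51.14742726] [ 8.08902317  3.97409896 -4.40383322] 20.98642371452917 44.99888241291046
[510.19949383  10.66100185  51.15484473   7.2855978    4.05559296
  -4.3817531 ] pull 40.00575354533448
[160. 159. 160. 160. 154. 117.  78.  85.  83.  61.  43.  47.  48.  48.
  47.  43.  66. 135. 165. 159. 159. 159. 158. 159. 159.]
```

```bash
python3 -c "
from workcell import env
print(env.job_done())"
```

```text
the job is handed in; nothing more can be done
None
```

The job is handed in at about 12 s of the 40 s allowed: I pressed the zero plunger to its stop and released it (its return not checked on camera), and the gripper holds the cell rod at the mark (about 40.0 mm pull, ring just fully out).

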